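# Clear the burner under a pinned swing arm

### The arm

A 6-joint arm with a two-finger parallel gripper is mounted at the origin on the work surface. World frame = base frame: x ahead of the robot, y to its left, z up, the work surface at z = 0. Lengths are in m, angles in degrees, forces in N, time in s.
With the tool pointing down it reaches from about 0.4 to 0.825 m from the base axis. Payload 7 kg.
Tool frame: the origin (TCP) lies between the finger pads; the fingertips stand 19 mm ahead of it and the grasp point (between the pads) is the TCP; z points along the fingers, y is the line along which they close (so a half turn about z gives the same grasp; the last joint's range is limited). The gripper opens to 88 mm and grips with 3 to 60 N. Pads are 19 mm wide; open, the fingers measure 130 mm over their backs; the gripper's body (78 mm by 193 mm) begins 47 mm behind the grasp point.
Start: joints at [92.997, 20.546, 0.682, 0, -70.136, -16.507], TCP at [0.158, 0.656, 0.246] pointing down, gripper open.
Joint ranges: [-176.03, 176.03], [-82.01, 121.73], [-58.28, 71.71], [-173.87, 95.51], [-174.79, -0.11], [-173.66, 173.66]. Speed limits (degrees/s): [136.94, 136.94, 172.46, 180, 180, 180].

### API

Orientations are given as [roll, pitch, yaw] about the fixed x, y, z axes, in that order (R = Rz(yaw) Ry(pitch) Rx(roll)).
In Python, from plant import r gives the robot as it stands. The module is installed in compiled form; this text tells all that it offers.
- The arm moves only by the shell command python3 -m pendant 'ROWS' [OPENING] [FORCE]. ROWS is JSON, a list of rows, each a list of 6 numbers: the shift along the tool's x, y, z in mm, then the turn, a rotation vector about the tool's x, y, z in rad. In form: [[tx, ty, tz, wx, wy, wz], ...]. A call has 1 to 20 rows; each row is the pose to reach, as a shift and turn from the pose commanded when the call began, along the tool's axes at that moment; what a row does not reach only later rows make up. A row lasts 1/8 s, in which the tool goes at most 62.5 mm and 10.7 degrees, less where a joint would pass 70% of its speed; a pose out of reach is approached as far as the arm can. A call with a gripper value outside its range is refused whole. OPENING is the finger opening in mm, from 0 to 87.6, set as the call begins (- or left out, the last holds). The fingers move at their own pace and stop on an object; FORCE is the grip in N (left out, the last holds). Time passes only in rows, so rows that repeat a pose let the fingers close. It gives the time, the measured TCP pose, the force, the opening and the grip force at its end, in the units of the state.
- r.get_state(): the state, without advancing time (a new reading comes with each control period).
- r.capture(name): name is "side" or "top"; returns the picture (400x640x3 uint8, red, green, blue); there is no depth.
- r.camera_params(name): a dict with "mtx" (3x3 intrinsics, pixels), "rvec" (rotation vector, rad) and "tvec" (3), from world to camera coordinates, as OpenCV has them. Camera axes: x right, y down, z forward; pixel columns grow to the right and rows downward; lengths in m; the calibration is good to about 2 mm. A picture is of the moment at which its call begins. camera_params takes no time and is no camera call.
- r.close_job(): hands the job in; it is judged then, once.
The state is a dict: "time_s": time; "joints": joint angles; "qd": joint speeds; "joint_torque": joint torques, N m; "tcp_pos": TCP position; "eef_rot": TCP orientation; "contact_force": force on the tool from outside, world axes, zero at the start; "moment": the same for the moment, N m; "gripper_width": finger opening in m; "gripper_force": force on a finger pad.
Only numpy, scipy, OpenCV 4.12 (cv2) and the standard library are available. Lean on these libraries where they do the work, as an engineer would, in place of code of your own. Each camera call takes 0.05 s, during which the arm holds its last target. There are 200 camera calls.

### The job

First lift the sprung index pin, swing the teapot clear of the burner and let the pin drop fully home in the next hole, then let go. With the teapot still parked there, put every piece of bark and every pine cone that lies on the stove into the steel pan, and press on the thin aluminium disc and slide it along the stove top until it lies flat and centred on the round burner face, to within about a centimetre. Last, pull the pin again, swing the teapot back over the burner and let the pin drop home in its first hole; keep the teapot upright on its seat throughout and leave the glasses, jar, trivet and spoon where they are.

Things in the scene. Friction and masses are not known exactly. Their poses are not given: they have to be found in the camera images.
- stove: flat-topped portable gas burner, fixed, 240 mm deep (x) x 380 mm wide (y), flat top 85 mm above the table. Origin: centre of its underside on the table; x away from the robot's side, y to its left, z up. Index post, swing arm and teapot stand at its right back corner; a gas cartridge lies behind it; knob on the front (leave it alone).
- burner (a point): centre of the round burner face, on the stove's flat top (85 mm above the table), right half of the stove; the face is a dark ring 172 mm across, flush with the top: nothing stands up from it. Axes as the stove.
- post_axis (a point): point on the vertical axis about which the swing arm turns, at the height of the arm's underside (165 mm above the table). The post is 28 mm in diameter, 195 mm tall.
- pin_knob (a point): centre of the black round knob of the index pin, upright cylinder 32 mm in diameter and 38 mm tall, 100 mm from the post axis and 214 mm above the table when seated. The knob stands on a thin stem, its underside 18 mm above the arm's top face (177 mm above the table). Pin and knob ride on the arm and do not turn relative to it; the teapot's axis is 143 mm from the knob along the arm, so grip it with the fingers to the left and right of the arm.
- pin (a joint): height of the index pin, m. 0 = fully seated in a hole; about 0.012 = its tip rests on the index plate between holes; 0.022 = upper stop. A spring pushes it down, 3.3 N at 0 rising 0.15 N per mm. Raise it 14 mm or more to turn the arm. Let go over a hole (within about 2 mm) it snaps in; it may also be let ride on the plate until it meets the hole.
- swing (a joint): angle of the swing arm, rad: 0 = teapot over the burner (first hole), 1.2 = the next hole, teapot swung clear to the stove's right; positive is anticlockwise seen from above. There are only these two holes, with about 0.018 rad of play. Turns with about 0.1 N m of friction; stops at -0.1 and 1.3.
- pot_seat (a point): centre of the seat on the swing arm where the teapot's base stands, 243 mm from the post axis, 180 mm above the table; six short prongs around it.
- teapot: small empty stainless teapot, 116 mm in diameter, 104 mm high, 0.4 kg, loose on the seat of the swing arm. Origin at the centre of its base, z up.
- disc: thin round aluminium heat-spreader disc, 130 mm in diameter, 3 mm thick, about 0.08 kg, lying flat on the left half of the stove's top; too thin and wide to grip. It slides on the stove (friction 0.5 to 0.6) when a fingertip keeps pressing firmly on it, about 10 to 20 N; with less the fingertip may slip over it. Origin: centre of its underside.
- bark_a: chunk of bark, about 70 x 38 x 32 mm (length, width, height), brown, 20 to 50 g, box-like, does not roll. Origin at the centre of its underside; x along its length, y across, z up. May be absent (then None). If present it starts on the stove's top, on or near the burner face.
- cone_a: fallen pine cone, about 66 x 36 x 36 mm (length, width, height), brown, 20 to 50 g, box-like, does not roll. Origin at the centre of its underside; x along its length, y across, z up. May be absent (then None). If present it starts on the stove's top, on or near the burner face.
- bark_b: chunk of bark, about 64 x 40 x 30 mm (length, width, height), brown, 20 to 50 g, box-like, does not roll. Origin at the centre of its underside; x along its length, y across, z up. May be absent (then None). If present it starts on the stove's top, on or near the burner face.
- cone_b: fallen pine cone, about 62 x 34 x 34 mm (length, width, height), brown, 20 to 50 g, box-like, does not roll. Origin at the centre of its underside; x along its length, y across, z up. May be absent (then None). If present it starts on the stove's top, on or near the burner face.
- bark_c: chunk of bark, about 72 x 36 x 30 mm (length, width, height), brown, 20 to 50 g, box-like, does not roll. Origin at the centre of its underside; x along its length, y across, z up. May be absent (then None). If present it starts lying on the disc.
- bin: open steel pan, fixed, on the table to the left of the stove, 200 mm (x) x 160 mm (y) x 110 mm high, wall 4 mm. Origin: centre of its underside.
- jar: bystander: closed white ceramic jar, 90 mm in diameter, 130 mm tall, at the stove's front right corner. Origin: centre of its underside.
- glass_a: bystander: green glass, 68 mm in diameter, 100 mm tall, behind and left of the stove. Origin: centre of its underside.
- glass_b: bystander: green glass, 68 mm in diameter, 100 mm tall, at the right near the robot. Origin: centre of its underside.
- trivet: bystander: wooden trivet, 180 x 170 x 16 mm, on the table right of the stove; the teapot passes above it. Origin: centre of its underside.
- spoon: bystander: steel spoon, 150 mm long, lying on the trivet. Origin: middle of its length, at its underside.

How it is judged (in metres and radians):
On the way, in this order (a step that is already met when the one before it is completed fails the run):
1. the arm is swung clear to the next hole (swing within 0.05 rad of 1.2), the pin down to under 4 mm, arm and pin let go (value of joint swing between 1.15 and 1.25 rad and value of joint pin below 0.004 m and contact force between the fingers and swing below 0.1 N), for 0.3 s.
2. with the arm still pinned clear, every piece present is in the pan and the disc lies flat within 15 mm of the burner's centre (all of step 1 and x of bark_a in the frame of bin between -0.1 and 0.1 m and y of bark_a in the frame of bin between -0.08 and 0.08 m and z of each of bark_a, cone_a, bark_b, cone_b, bark_c in the frame of bin below 0.1 m and x of cone_a in the frame of bin between -0.1 and 0.1 m and y of cone_a in the frame of bin between -0.08 and 0.08 m and x of bark_b in the frame of bin between -0.1 and 0.1 m and y of bark_b in the frame of bin between -0.08 and 0.08 m and x of cone_b in the frame of bin between -0.1 and 0.1 m and y of cone_b in the frame of bin between -0.08 and 0.08 m and x of bark_c in the frame of bin between -0.1 and 0.1 m and y of bark_c in the frame of bin between -0.08 and 0.08 m and horizontal distance between disc and burner below 0.015 m and z of disc in the frame of burner below 0.004 m and angle between disc's own z axis and vertical below 0.05 rad), for 0.3 s.
At the end, for the whole second after the job is handed in: Arm back over the burner (swing within 0.05 of 0), pin seated (under 4 mm); every piece present inside the pan (origin within its outline, under 100 mm high); disc flat on the stove within 15 mm of the burner centre; teapot upright (0.1 rad), within 15 mm of its seat (value of joint swing between -0.05 and 0.05 rad and value of joint pin below 0.004 m and contact force between the fingers and swing below 0.1 N and x of bark_a in the frame of bin between -0.1 and 0.1 m and y of bark_a in the frame of bin between -0.08 and 0.08 m and z of each of bark_a, cone_a, bark_b, cone_b, bark_c in the frame of bin below 0.1 m and x of cone_a in the frame of bin between -0.1 and 0.1 m and y of cone_a in the frame of bin between -0.08 and 0.08 m and x of bark_b in the frame of bin between -0.1 and 0.1 m and y of bark_b in the frame of bin between -0.08 and 0.08 m and x of cone_b in the frame of bin between -0.1 and 0.1 m and y of cone_b in the frame of bin between -0.08 and 0.08 m and x of bark_c in the frame of bin between -0.1 and 0.1 m and y of bark_c in the frame of bin between -0.08 and 0.08 m and horizontal distance between disc and burner below 0.015 m and z of disc in the frame of burner below 0.004 m and angle between disc's own z axis and vertical below 0.05 rad and angle between teapot's own z axis and vertical below 0.1 rad and distance between teapot and pot_seat below 0.015 m); the robot touches nothing.
It fails at once if the teapot is tipped by more than 0.35 rad or leaves its seat by more than 40 mm (angle between teapot's own z axis and vertical above 0.35 rad or distance between teapot and pot_seat above 0.04 m).
It fails at once if a glass, the jar, the trivet or the spoon is moved by more than 40 mm (distance of any of jar, glass_a, glass_b, trivet, spoon from where it was at the start of the episode above 0.04 m).
Of bark_a, cone_a, bark_b, cone_b, bark_c only 3 to 5 are there at a start; the rules pass over those that are not, and their reading is None.
At some moment in a run one of bark_a, cone_a, bark_b, cone_b, bark_c may be knocked a few centimetres aside while the robot is not near it.
Once in a run the grip may slacken for a moment while it holds something.
It also fails if it takes over 210 s, if anything falls off the work surface, if the arm or the gripper's body presses on something with over 40 N, if the wrist force passes 120 N, or if a joint passes its speed limit or range.

## Working session

There is one attempt and no reset: what is moved stays moved. The work goes in short steps, Python scripts to look and compute and a shell command to move; the robot and the scene stay as the last step left them, time stands still between calls to the robot, and variables do not carry over. Pictures are saved under pics/ and viewed, at most 14 in all, crops included, and the job is handed in when it is done.

```bash
mkdir -p pics; cat > h.py <<'E'
import numpy as np, cv2
from plant import r
def cam(n):
    p=r.camera_params(n); return np.array(p["mtx"],float),np.array(p["rvec"],float).reshape(3),np.array(p["tvec"],float).reshape(3)
def ray(n,uv,z):
    K,rv,t=cam(n); R=cv2.Rodrigues(rv)[0]
    d=R.T@np.linalg.inv(K)@np.array([uv[0],uv[1],1.]); c=-R.T@t
    return c+d*(z-c[2])/d[2]
def proj(n,P):
    K,rv,t=cam(n); return cv2.projectPoints(np.array(P,float).reshape(-1,3),rv,t,K,None)[0].reshape(-1,2)
def snap(n,f):
    im=r.capture(n); cv2.imwrite(f"pics/{f}.png",im[:,:,::-1]); return im
E
python3 - <<'E'
from h import *
for n in("top","side"):
    snap(n,n+"0"); K,rv,t=cam(n); R=cv2.Rodrigues(rv)[0]; print(n,K[0,0],K[:2,2],-R.T@t, R[2])
s=r.get_state(); print(s)
E
```

```text
top 367.10882230137844 [321.78434421 195.94105278] [0.50411939 0.03166973 1.07446072] [ 0.06383676 -0.00958126 -0.99791436]
side 380.4201531357641 [314.00568914 194.5736682 ] [ 0.23610653 -0.66733178  0.7575112 ] [ 0.31650903  0.70393208 -0.6358472 ]
{'time_s': 0.1, 'joints': array([ 9.29982472e+01,  2.05869963e+01,  6.40780814e-01, -1.67603013e-02,
       -7.01375765e+01, -1.65058384e+01]), 'qd': array([-0.05495675, -0.04378557,  0.2121802 ,  0.19885786,  0.00782004,
        0.00670847]), 'joint_torque': array([-3.01361659e-03, -5.84163594e+01,  2.93748450e+01,  7.01551393e+00,
        1.01505843e-02, -5.04142486e-05]), 'tcp_pos': array([0.15760839, 0.65592771, 0.24473657]), 'eef_rot': array([ 1.79915184e+02, -8.70096428e-03, -1.35132908e+01]), 'contact_force': array([ 0.22648193,  0.48547234, -0.2943876 ]), 'moment': array([ 0.04516364, -0.020774  ,  0.02749232]), 'gripper_force': 0.0, 'gripper_width': 0.0874525221136746}
```

View pics/top0.png

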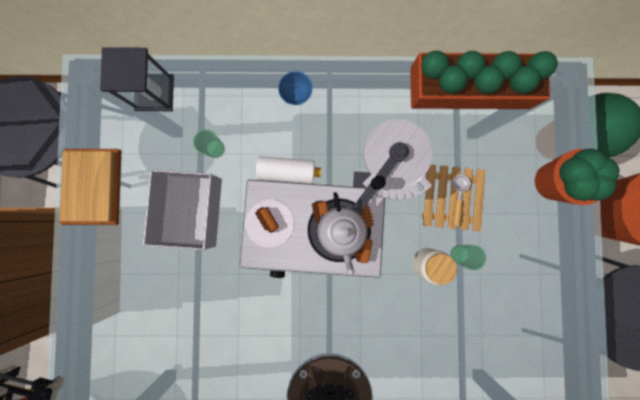

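View pics/side0.png

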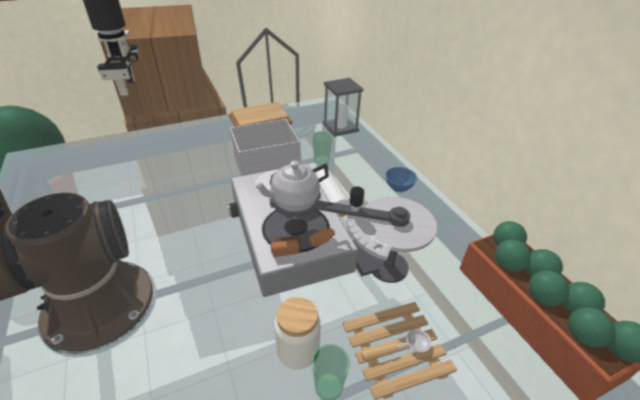

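Top view: the post is near (400,150), the knob near (379,182), the pot near (341,230), the disc near (268,223) and the pan near (183,210). I'll zoom in for precise pixels.

```bash
python3 - <<'E'
from h import *
im=cv2.imread("pics/top0.png"); cv2.imwrite("pics/c1.png",cv2.resize(im[130:290,230:430],None,fx=4,fy=3.75*4/3.75*0.9375,interpolation=cv2.INTER_CUBIC))
f=lambda n,u,z:print(n,u,z,ray(n,u,z).round(4))
for u in [(248,181),(384,187),(380,277),(241,268)]: f("top",u,.085)
f("top",(379,182),.233);f("top",(400,150),.195);f("top",(268,223),.088);f("top",(341,230),.284)
f("side",(356.5,191),.233);f("side",(401,214),.195)
for u in[(153,172),(221,174),(215,248),(146,245)]: f("top",u,.11)
E
```

```text
top (248, 181) 0.085 [0.6074 0.2217 0.085 ]
top (384, 187) 0.085 [ 0.5921 -0.1464  0.085 ]
top (380, 277) 0.085 [ 0.3511 -0.1335  0.085 ]
top (241, 268) 0.085 [0.3747 0.2368 0.085 ]
top (379, 182) 0.233 [ 0.5905 -0.1083  0.233 ]
top (400, 150) 0.195 [ 0.6725 -0.1663  0.195 ]
top (268, 223) 0.088 [0.4943 0.166  0.088 ]
top (341, 230) 0.284 [ 0.4815 -0.0173  0.284 ]
side (356.5, 191) 0.233 [ 0.5887 -0.1107  0.233 ]
side (401, 214) 0.195 [ 0.6668 -0.1788  0.195 ]
top (153, 172) 0.11 [0.6278 0.4668 0.11  ]
top (221, 174) 0.11 [0.6231 0.2882 0.11  ]
top (215, 248) 0.11 [0.4294 0.3    0.11  ]
top (146, 245) 0.11 [0.4369 0.4789 0.11  ]
```

View pics/c1.png

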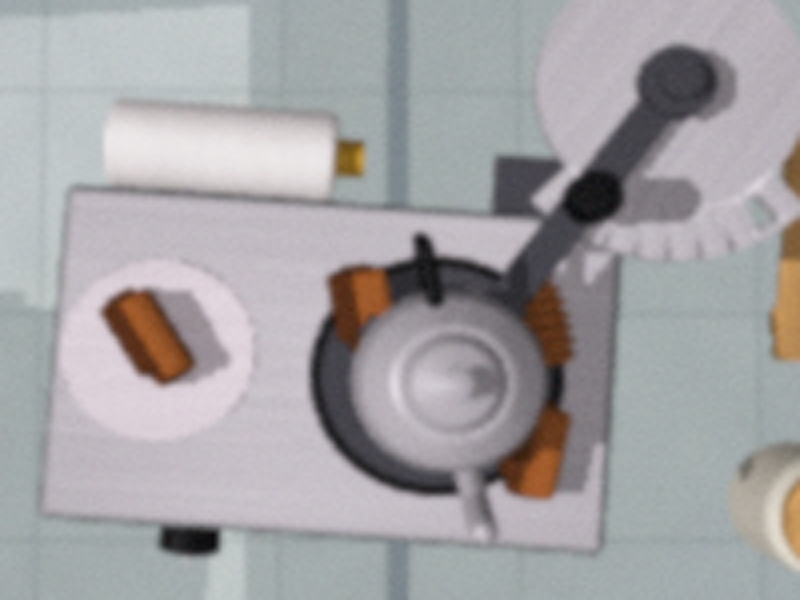

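Crop view: the knob is at full-image pixel (378.5,182.3), the post cap at (399,150.8), the burner ring at (339,229.7), bark_c on the disc at about (267,219), and three pieces sit around the pot at about (320,208), (367,216) and (364,250). I'll work out the geometry next.

```bash
cat >> h.py <<'E'
def plan(x,y,z,yaw=None):
    """print shift (tool axes, mm) and wz (rad) from the present pose"""
    from scipy.spatial.transform import Rotation as Ro
    s=r.get_state(); R=Ro.from_euler("xyz",s["eef_rot"],degrees=True).as_matrix()
    d=R.T@(np.array([x,y,z])-s["tcp_pos"])*1000
    w=0 if yaw is None else -np.radians((yaw-s["eef_rot"][2]+180)%360-180)
    print("pos",s["tcp_pos"].round(4),"rpy",s["eef_rot"].round(1),"j",s["joints"].round(0),"t",round(s["time_s"],1),"F",s["contact_force"].round(1),"-> shift",d.round(1),"wz",round(w,3))
E
python3 - <<'E'
from h import *
f=lambda n,u,z:print(n,u,z,ray(n,u,z).round(4))
f("top",(338.9,229.6),.085);f("top",(378.3,182.1),.233);f("top",(398.8,150.6),.195)
b=ray("top",(338.9,229.6),.085);k=ray("top",(378.3,182.1),.233)
d=b-k;print(np.hypot(d[0],d[1]),np.degrees(np.arctan2(d[1],d[0])), k+ (k-b)/.143*.1)
plan(.589,-.1085,.4,-34.6)
E
```

```text
top (338.9, 229.6) 0.085 [ 0.4769 -0.024   0.085 ]
top (378.3, 182.1) 0.233 [ 0.5903 -0.1067  0.233 ]
top (398.8, 150.6) 0.195 [ 0.671  -0.1633  0.195 ]
0.14029324650217279 143.88302696243827 [ 0.66950891 -0.16450424  0.3364965 ]
pos [0.1576 0.6559 0.2447] rpy [179.9  -0.  -13.5] j [ 93.  21.   1.  -0. -70. -17.] t 0.1 F [ 0.2  0.5 -0.3] -> shift [ 598.1  642.7 -154.2] wz 0.368
```

```bash
python3 -m pendant '[[0,0,-154,0,0,0],[0,0,-154,0,0,0],[0,0,-154,0,0,0],[598,643,-154,0,0,0.384],[598,643,-154,0,0,0.384],[598,643,-154,0,0,0.384],[598,643,-154,0,0,0.384],[598,643,-154,0,0,0.384],[598,643,-154,0,0,0.384],[598,643,-154,0,0,0.384],[598,643,-154,0,0,0.384],[598,643,-154,0,0,0.384],[598,643,-154,0,0,0.384],[598,643,-154,0,0,0.384],[598,643,-154,0,0,0.384],[598,643,-154,0,0,0.384],[598,643,-154,0,0,0.384],[598,643,-154,0,0,0.384],[598,643,-154,0,0,0.384],[598,643,-154,0,0,0.384]]' 60; python3 -c "
from h import *
plan(.5895,-.108,.217,-35.5)"
```

```text
time_s: 2.6
tcp_pos: [0.5886, -0.1076, 0.3999]
eef_rot: [-180.0, -0.0, -35.4]
contact_force: [-0.2, 0.2, 0.3]
gripper_width: 0.06
gripper_force: 0.0
pos [ 0.5886 -0.1076  0.3999] rpy [-180.    -0.   -35.4] j [  8.  10.   6.  -0. -86.  46.] t 2.6 F [-0.2  0.2  0.3] -> shift [  0.9  -0.2 182.9] wz 0.001
```

```bash
python3 -m pendant '[[1,0,60,0,0,0],[1,0,120,0,0,0],[1,0,150,0,0,0],[1,0,170,0,0,0],[1,0,183,0,0,0],[1,0,183,0,0,0],[1,0,183,0,0,0]]' 60; python3 -m pendant '[[0,0,0,0,0,0],[0,0,0,0,0,0],[0,0,0,0,0,0],[0,0,0,0,0,0],[0,0,0,0,0,0],[0,0,0,0,0,0]]' 20 30;  python3 -c "
from h import *
snap('side','s1');plan(.5895,-.108,.217,-35.5)"
```

```text
time_s: 3.48
tcp_pos: [0.5903, -0.1089, 0.2178]
eef_rot: [-179.9, -0.1, -35.5]
contact_force: [0.3, -0.5, -0.1]
gripper_width: 0.0602
gripper_force: 0.0
time_s: 4.22
tcp_pos: [0.5906, -0.1083, 0.2169]
eef_rot: [-179.9, -0.0, -35.5]
contact_force: [2.4, 5.1, 0.5]
gripper_width: 0.0316
gripper_force: 30.0
pos [ 0.5906 -0.1083  0.2169] rpy [-179.9   -0.   -35.5] j [  8.  15. -12.  -0. -64.  46.] t 4.3 F [1.1 5.4 1.7] -> shift [-1.1  0.4 -0.1] wz 0.0
```

View pics/s1.png

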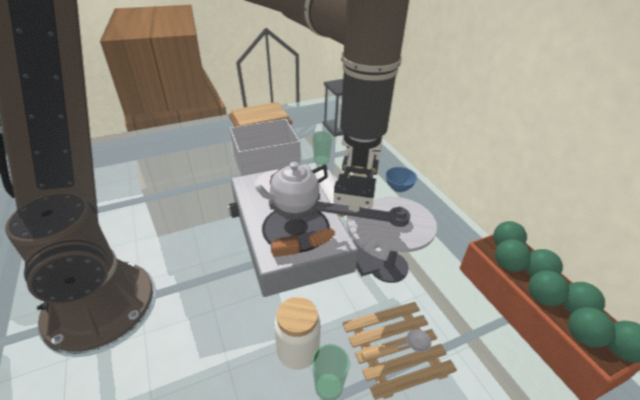

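The side view shows the gripper holding the knob at about (355,190), with the pot undisturbed. The measured width is 31.6 mm, which matches the 32 mm knob. Next I lift the pin and swing.

```bash
python3 -m pendant '[[0,0,-6,0,0,0],[0,0,-12,0,0,0],[0,0,-17,0,0,0],[0,0,-17,0,0,0],[0,0,-17,0,0,0]]' 20 30; python3 -m pendant '[[0.1,5,0,0,0,-0.05],[0.5,10,0,0,0,-0.1],[2,19.9,0,0,0,-0.2],[4.5,29.6,0,0,0,-0.3],[7.9,38.9,0,0,0,-0.4],[12.2,47.9,0,0,0,-0.5],[17.5,56.5,0,0,0,-0.6],[23.5,64.4,0,0,0,-0.7],[30.3,71.7,0,0,0,-0.8],[37.8,78.3,0,0,0,-0.9],[46,84.1,0,0,0,-1.0],[50.2,86.7,0,0,0,-1.05],[54.6,89.1,0,0,0,-1.1],[59.2,91.3,0,0,0,-1.15],[63.8,93.2,0,0,0,-1.2],[63.8,93.2,0,0,0,-1.2],[63.8,93.2,0,0,0,-1.2]]'
```

```text
time_s: 4.9
tcp_pos: [0.5899, -0.109, 0.2333]
eef_rot: [-180.0, -0.0, -35.5]
contact_force: [4.6, 2.0, -6.1]
gripper_width: 0.032
gripper_force: 30.0
time_s: 7.02
tcp_pos: [0.5883, -0.2223, 0.2334]
eef_rot: [180.0, -0.1, 33.2]
contact_force: [7.1, 0.7, -5.9]
gripper_width: 0.0313
gripper_force: 30.0
```

```bash
python3 -m pendant '[[0,0,4,0,0,0],[0,0,8,0,0,0],[0,0,12,0,0,0],[0,0,16.5,0,0,0],[0,0,16.5,0,0,0],[0,0,16.5,0,0,0]]'; python3 -c "
from h import *
snap('top','t1')"
```

```text
time_s: 7.78
tcp_pos: [0.5884, -0.2224, 0.2175]
eef_rot: [179.9, -0.1, 33.2]
contact_force: [6.0, 0.3, -3.5]
gripper_width: 0.0316
gripper_force: 30.0
```

View pics/t1.png

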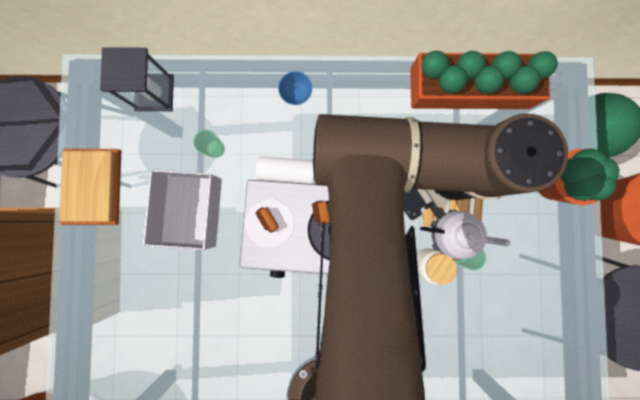

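The top view shows the pot swung clear at (460,235). Knob height (217.5 mm) and spring force (3.5 N) both agree with a seated pin. I'll let go and rise.

```bash
python3 -m pendant '[[0,0,0,0,0,0],[0,0,0,0,0,0],[0,0,0,0,0,0],[0,0,0,0,0,0],[0,0,-60,0,0,0],[0,0,-120,0,0,0],[0,0,-183,0,0,0],[0,0,-183,0,0,0]]' 70; python3 -c "
from h import *
plan(.48,.30,.4,-35.5)"
```

```text
time_s: 8.82
tcp_pos: [0.5889, -0.2229, 0.4066]
eef_rot: [179.6, -0.4, 33.2]
contact_force: [0.4, 0.7, -1.1]
gripper_width: 0.07
gripper_force: 0.0
pos [ 0.5889 -0.2229  0.4066] rpy [179.6  -0.4  33.2] j [ -3.  13.  10.   0. -87. 126.] t 8.8 F [ 0.4  0.7 -1.1] -> shift [ 195.6 -497.1    4.2] wz 1.2
```

```bash
python3 -m pendant '[[196,-497,4,0,0,0.9],[196,-497,4,0,0,0.9],[196,-497,4,0,0,0.9],[196,-497,4,0,0,0.9],[196,-497,4,0,0,0.9],[196,-497,4,0,0,0.9],[196,-497,4,0,0,0.9],[196,-497,4,0,0,0.9],[196,-497,4,0,0,0.9],[196,-497,4,0,0,0.9]]' 85; python3 - <<'E'
from h import *
im=snap("top","t2");c=im[130:290,215:455,::-1];cv2.imwrite("pics/t2c.png",cv2.resize(c,None,fx=3.3,fy=3.3,interpolation=cv2.INTER_CUBIC))
im=snap("side","s2");c=im[110:310,200:460,::-1];cv2.imwrite("pics/s2c.png",cv2.resize(c,None,fx=3,fy=3,interpolation=cv2.INTER_CUBIC))
E
```

```text
time_s: 10.07
tcp_pos: [0.4776, 0.3045, 0.3945]
eef_rot: [179.9, 0.1, -18.1]
contact_force: [-0.0, -1.2, -0.2]
gripper_width: 0.0852
gripper_force: 0.0
```

View pics/t2c.png

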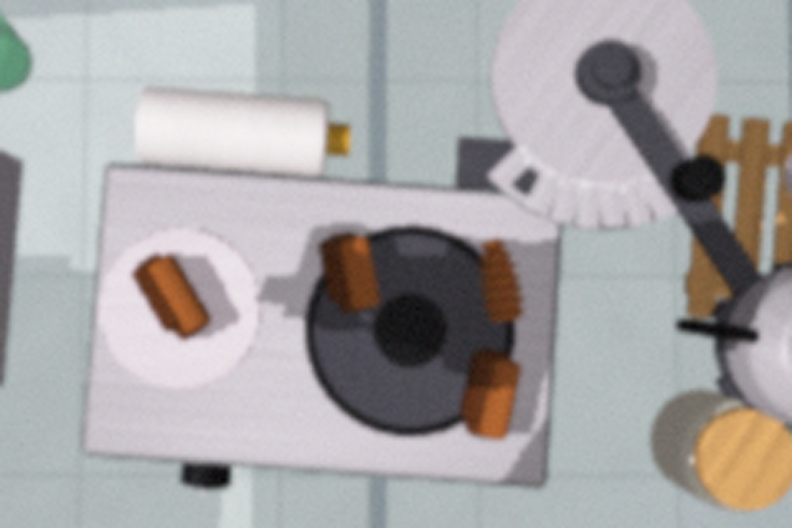

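View pics/s2c.png

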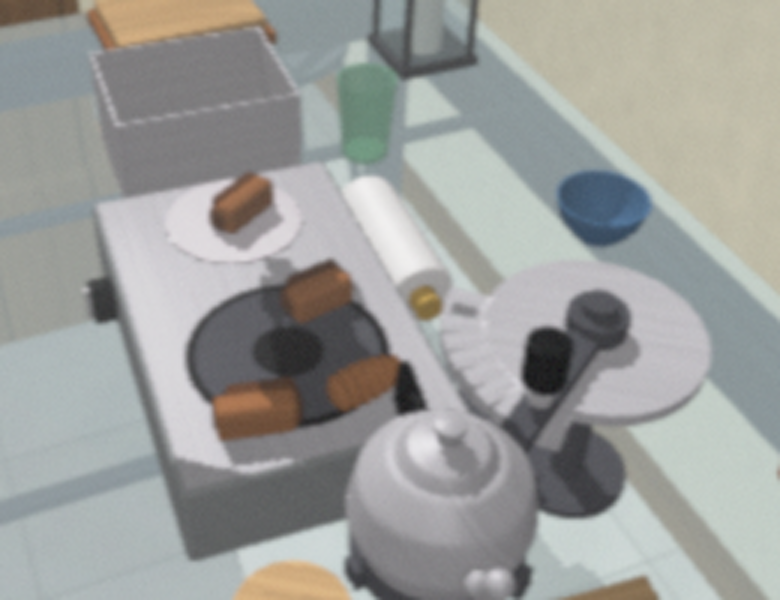

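Top crop: four pieces are present. bark_c lies on the disc at crop (171,295), and there are two barks at (350,274) and (491,394) and one cone at (502,281). The arm is pinned in the next hole, with the knob at (697,178). The side crop agrees, and the pot is upright on its seat. I'll segment the pieces.

```bash
cat >> h.py <<'E'
def pieces(fn=None,n="top",box=(150,290,230,395),z=.101):
    im=cv2.imread(f"pics/{fn}.png"); h=cv2.cvtColor(im,cv2.COLOR_BGR2HSV)
    m=((h[...,0]<18)&(h[...,1]>130)&(h[...,2]>45)).astype(np.uint8)
    a,b,c,d=box; mm=np.zeros_like(m); mm[a:b,c:d]=m[a:b,c:d]
    for ct in cv2.findContours(mm,cv2.RETR_EXTERNAL,cv2.CHAIN_APPROX_NONE)[0]:
        if cv2.contourArea(ct)<40: continue
        bx=cv2.boxPoints(cv2.minAreaRect(ct)); W=np.array([ray(n,p,z) for p in bx])
        e1,e2=W[1]-W[0],W[2]-W[1]; L=e1 if np.linalg.norm(e1)>np.linalg.norm(e2) else e2
        print("px",bx.mean(0).round(1),"xyz",W.mean(0).round(4),"LxW",np.linalg.norm(e1).round(3),np.linalg.norm(e2).round(3),"long-axis deg",np.degrees(np.arctan2(L[1],L[0])).round(1)%180)
E
python3 - <<'E'
from h import *
pieces("t2")
im=cv2.cvtColor(cv2.imread("pics/t2.png"),cv2.COLOR_BGR2GRAY)
for u in [(339.2,229.8)]: print("burner",ray("top",u,.085))
# disc centre from bright-circle extremes in crop: left99 right258 top229 bottom387
print("disc",ray("top",(215+178.5/3.3-.35,130+308/3.3-.35),.088))
E
```

```text
px [363.3 248.8] xyz [ 0.4271 -0.0874  0.101 ] LxW 0.065 0.037 long-axis deg 165.6
px [266.6 219.4] xyz [0.5039 0.1679 0.101 ] LxW 0.031 0.065 long-axis deg 31.400000000000006
px [365.9 215. ] xyz [ 0.5161 -0.0946  0.101 ] LxW 0.026 0.06 long-axis deg 7.800000000000011
px [320.6 212.5] xyz [0.5225 0.0255 0.101 ] LxW 0.039 0.058 long-axis deg 10.699999999999989
burner [ 0.47639149 -0.02478824  0.085     ]
disc [0.49434507 0.16403062 0.088     ]
```

```bash
python3 - <<'E'
from h import *
plan(.504,.168,.2,31.4)
# handle outer end triangulation
P=[]
for n,u in(("top",(421,228.5)),("side",(336,238))):
    K,rv,t=cam(n);R=cv2.Rodrigues(rv)[0];P.append(K@np.c_[R,t])
X=cv2.triangulatePoints(P[0],P[1],np.array([[421.],[228.5]]),np.array([[336.],[238.]]));print(X[:3,0]/X[3])
E
```

```text
pos [0.4785 0.3016 0.3953] rpy [179.9   0.  -18.2] j [ 52.   7.   2.  -0. -85.  20.] t 10.2 F [ 0.9 -0.6  0.1] -> shift [ 66.1 118.6 195.5] wz -0.866
[ 0.48716601 -0.20927511  0.21936421]
```

```bash
python3 -m pendant '[[66,118.5,100,0,0,-0.866],[66,118.5,150,0,0,-0.866],[66,118.5,195,0,0,-0.866],[66,118.5,195,0,0,-0.866],[66,118.5,195,0,0,-0.866],[66,118.5,240,0,0,-0.866],[66,118.5,270,0,0,-0.866],[66,118.5,283,0,0,-0.866],[66,118.5,283,0,0,-0.866],[66,118.5,283,0,0,-0.866]]' 70; python3 -m pendant '[[0,0,0,0,0,0],[0,0,0,0,0,0],[0,0,0,0,0,0],[0,0,0,0,0,0],[0,0,0,0,0,0],[0,0,0,0,0,0],[0,0,-20,0,0,0],[0,0,-60,0,0,0],[0,0,-110,0,0,0],[0,0,-110,0,0,0],[0,0,-110,0,0,0]]' 15 30;  python3 -c "
from h import *
plan(.49,.384,.22,0)"
```

```text
time_s: 11.42
tcp_pos: [0.5052, 0.1679, 0.1143]
eef_rot: [180.0, -0.1, 31.3]
contact_force: [0.3, 0.3, -0.0]
gripper_width: 0.0699
gripper_force: 0.0
time_s: 12.8
tcp_pos: [0.504, 0.1676, 0.2226]
eef_rot: [-180.0, 0.0, 31.3]
contact_force: [-0.6, -0.5, -1.9]
gripper_width: 0.0356
gripper_force: 30.0
pos [0.504  0.1676 0.2226] rpy [-180.     0.    31.3] j [ 40.   8. -19.  -0. -63.  82.] t 12.8 F [-0.6 -0.5 -1.9] -> shift [ 100.4 -192.2    2.7] wz 0.546
```

```bash
python3 -m pendant '[[100,-192,3,0,0,0.546],[100,-192,3,0,0,0.546],[100,-192,3,0,0,0.546],[100,-192,3,0,0,0.546],[100,-192,3,0,0,0.546],[100,-192,50,0,0,0.546],[100,-192,90,0,0,0.546],[100,-192,118,0,0,0.546],[100,-192,118,0,0,0.546],[100,-192,118,0,0,0.546]]'; python3 -m pendant '[[0,0,0,0,0,0],[0,0,0,0,0,0],[0,0,0,0,0,0],[0,0,-60,0,0,0],[0,0,-120,0,0,0],[0,0,-120,0,0,0]]' 60;  python3 -c "
from h import *
snap('top','t3');pieces('t3');pieces('t3',box=(165,250,140,225),z=.03)
plan(.4271,-.0874,.24,-14.4)"
```

```text
time_s: 14.05
tcp_pos: [0.4908, 0.3835, 0.1061]
eef_rot: [-180.0, -0.0, 0.0]
contact_force: [0.2, -0.7, 0.2]
gripper_width: 0.0359
gripper_force: 30.0
time_s: 14.8
tcp_pos: [0.4921, 0.3858, 0.2314]
eef_rot: [-179.6, -0.4, 0.1]
contact_force: [0.7, -0.6, -1.5]
gripper_width: 0.0597
gripper_force: 0.0
px [362.9 248.7] xyz [ 0.4275 -0.0864  0.101 ] LxW 0.065 0.038 long-axis deg 167.6
px [365.7 215.2] xyz [ 0.5156 -0.0941  0.101 ] LxW 0.024 0.064 long-axis deg 7.800000000000011
px [320.7 212.6] xyz [0.5221 0.0251 0.101 ] LxW 0.038 0.058 long-axis deg 9.5
px [197.5 223.5] xyz [0.492 0.373 0.03 ] LxW 0.059 0.008 long-axis deg 1.4
pos [0.4908 0.3848 0.2282] rpy [-179.7   -0.2    0. ] j [ 56.  16.  -8.   0. -66.  34.] t 14.8 F [ 0.1  0.6 -0.9] -> shift [-63.9 472.1 -14.1] wz 0.252
```

```bash
python3 -m pendant '[[-63,472,-12,0,0,0.235],[-63,472,-12,0,0,0.235],[-63,472,-12,0,0,0.235],[-63,472,-12,0,0,0.235],[-63,472,-12,0,0,0.235],[-63,472,-12,0,0,0.235],[-63,472,-12,0,0,0.235],[-63,472,-12,0,0,0.235],[-63,472,-12,0,0,0.235],[-63,472,-12,0,0,0.235]]' 72; python3 -c "
from h import *
plan(.4275,-.087,.112,-13.4)"
```

```text
time_s: 16.1
tcp_pos: [0.4269, -0.0882, 0.2365]
eef_rot: [180.0, 0.1, -13.5]
contact_force: [0.0, 0.8, -0.4]
gripper_width: 0.0719
gripper_force: 0.0
pos [ 0.4269 -0.0882  0.2365] rpy [ 1.80e+02  1.00e-01 -1.35e+01] j [ 14.  -2. -28.  -0. -64.  62.] t 16.1 F [ 0.   0.8 -0.4] -> shift [  0.4  -1.4 124.5] wz -0.002
```

```bash
python3 -m pendant '[[0,-1,50,0,0,0],[0,-1,90,0,0,0],[0,-1,115,0,0,0],[0,-1,124,0,0,0],[0,-1,124,0,0,0],[0,-1,124,0,0,0]]'; python3 -m pendant '[[0,0,0,0,0,0],[0,0,0,0,0,0],[0,0,0,0,0,0],[0,0,0,0,0,0],[0,0,0,0,0,0],[0,0,0,0,0,0],[0,0,-20,0,0,0],[0,0,-60,0,0,0],[0,0,-120,0,0,0],[0,0,-120,0,0,0],[0,0,-120,0,0,0]]' 15 30;  python3 -c "
from h import *
plan(.57,.384,.235,0)"
```

```text
time_s: 16.85
tcp_pos: [0.4283, -0.0869, 0.114]
eef_rot: [-180.0, -0.1, -13.4]
contact_force: [0.3, -0.1, 0.8]
gripper_width: 0.0718
gripper_force: 0.0
time_s: 18.23
tcp_pos: [0.4271, -0.0872, 0.2328]
eef_rot: [-180.0, 0.0, -13.5]
contact_force: [-0.8, -0.9, -0.6]
gripper_width: 0.0375
gripper_force: 30.0
pos [ 0.4271 -0.0872  0.2328] rpy [-180.     0.   -13.5] j [ 15.  -2. -29.  -0. -63.  62.] t 18.2 F [-0.8 -0.9 -0.6] -> shift [  29.2 -491.5   -1.9] wz -0.235
```

```bash
python3 -m pendant '[[29,-491,-2,0,0,-0.235],[29,-491,-2,0,0,-0.235],[29,-491,-2,0,0,-0.235],[29,-491,-2,0,0,-0.235],[29,-491,-2,0,0,-0.235],[29,-491,-2,0,0,-0.235],[29,-491,-2,0,0,-0.235],[29,-491,-2,0,0,-0.235],[29,-491,-2,0,0,-0.235],[29,-491,-2,0,0,-0.235],[29,-491,50,0,0,-0.235],[29,-491,100,0,0,-0.235],[29,-491,126,0,0,-0.235],[29,-491,126,0,0,-0.235],[29,-491,126,0,0,-0.235]]'; python3 -m pendant '[[0,0,0,0,0,0],[0,0,0,0,0,0],[0,0,0,0,0,0],[0,0,-60,0,0,0],[0,0,-120,0,0,0],[0,0,-120,0,0,0]]' 60;  python3 -c "
from h import *
snap('top','t4');pieces('t4');pieces('t4',box=(165,250,140,225),z=.03)
plan(.5221,.0251,.24,10)"
```

```text
time_s: 20.1
tcp_pos: [0.5706, 0.3834, 0.1087]
eef_rot: [-179.9, -0.1, 0.0]
contact_force: [-0.0, 0.1, 0.9]
gripper_width: 0.0378
gripper_force: 30.0
time_s: 20.85
tcp_pos: [0.5721, 0.3853, 0.2339]
eef_rot: [-179.6, -0.5, 0.1]
contact_force: [-0.3, -0.3, -1.0]
gripper_width: 0.06
gripper_force: 0.0
px [365.6 214.6] xyz [ 0.5173 -0.0939  0.101 ] LxW 0.024 0.063 long-axis deg 7.800000000000011
px [321.1 212.5] xyz [0.5226 0.024  0.101 ] LxW 0.039 0.057 long-axis deg 4.400000000000006
px [193.  223.5] xyz [0.492  0.3857 0.03  ] LxW 0.034 0.065 long-axis deg 1.3000000000000114
px [198.9 197.2] xyz [0.5666 0.3707 0.03  ] LxW 0.063 0.022 long-axis deg 175.7
pos [0.5708 0.3845 0.2304] rpy [-179.7   -0.2    0. ] j [ 50.  22.   1.   0. -69.  40.] t 20.9 F [-0.7  0.5  0.1] -> shift [-48.8 359.3 -11.3] wz -0.174
```

```bash
python3 -m pendant '[[-48.5,359.5,-11,0,0,-0.174],[-48.5,359.5,-11,0,0,-0.174],[-48.5,359.5,-11,0,0,-0.174],[-48.5,359.5,-11,0,0,-0.174],[-48.5,359.5,-11,0,0,-0.174],[-48.5,359.5,-11,0,0,-0.174],[-48.5,359.5,-11,0,0,-0.174],[-48.5,359.5,-11,0,0,-0.174],[-48.5,359.5,40,0,0,-0.174],[-48.5,359.5,85,0,0,-0.174],[-48.5,359.5,110,0,0,-0.174],[-48.5,359.5,117,0,0,-0.174],[-48.5,359.5,117,0,0,-0.174],[-48.5,359.5,117,0,0,-0.174]]' 72; python3 -m pendant '[[0,0,0,0,0,0],[0,0,0,0,0,0],[0,0,0,0,0,0],[0,0,0,0,0,0],[0,0,0,0,0,0],[0,0,0,0,0,0],[0,0,-20,0,0,0],[0,0,-60,0,0,0],[0,0,-120,0,0,0],[0,0,-120,0,0,0],[0,0,-120,0,0,0]]' 15 30;  python3 -c "
from h import *
plan(.53,.37,.235,0)"
```

```text
time_s: 22.65
tcp_pos: [0.5223, 0.0246, 0.1112]
eef_rot: [-180.0, -0.1, 10.0]
contact_force: [0.5, -0.3, -0.3]
gripper_width: 0.0723
gripper_force: 0.0
time_s: 24.02
tcp_pos: [0.5211, 0.024, 0.2297]
eef_rot: [-180.0, 0.0, 10.0]
contact_force: [-0.5, -0.3, -1.2]
gripper_width: 0.0397
gripper_force: 30.0
pos [0.5211 0.024  0.2297] rpy [-180.    0.   10.] j [ 24.   7. -20.  -0. -63.  76.] t 24.0 F [-0.5 -0.3 -1.2] -> shift [  68.7 -339.2   -5.1] wz 0.174
```

```bash
python3 -m pendant '[[70,-350,-5,0,0,0.174],[70,-350,-5,0,0,0.174],[70,-350,-5,0,0,0.174],[70,-350,-5,0,0,0.174],[70,-350,-5,0,0,0.174],[70,-350,-5,0,0,0.174],[70,-350,-5,0,0,0.174],[70,-350,45,0,0,0.174],[70,-350,95,0,0,0.174],[70,-350,95,0,0,0.174],[70,-350,95,0,0,0.174]]'; python3 -m pendant '[[0,0,0,0,0,0],[0,0,0,0,0,0],[0,0,0,0,0,0],[0,0,-60,0,0,0],[0,0,-120,0,0,0],[0,0,-120,0,0,0]]' 60;  python3 -c "
from h import *
snap('top','t5');pieces('t5');pieces('t5',box=(165,250,140,225),z=.03)
plan(.5165,-.094,.25,-82.2)"
```

```text
time_s: 25.4
tcp_pos: [0.5305, 0.3808, 0.1363]
eef_rot: [180.0, -0.1, 0.0]
contact_force: [-0.3, 0.7, 0.9]
gripper_width: 0.0397
gripper_force: 30.0
time_s: 26.15
tcp_pos: [0.5318, 0.3825, 0.2619]
eef_rot: [-179.6, -0.4, 0.0]
contact_force: [-0.6, 0.1, 0.3]
gripper_width: 0.06
gripper_force: 0.0
px [365.7 215.1] xyz [ 0.5158 -0.0941  0.101 ] LxW 0.024 0.065 long-axis deg 7.800000000000011
px [195.1 210.5] xyz [0.5289 0.3805 0.03  ] LxW 0.14 0.035 long-axis deg 174.0
pos [0.5305 0.3817 0.2585] rpy [-179.7   -0.2    0. ] j [ 53.  18.  -1.   0. -70.  37.] t 26.2 F [-0.1 -0.8 -0.9] -> shift [-14.2 475.7   6.3] wz 1.435
```

```bash
python3 -m pendant '[[-14,476,6,0,0,1.435],[-14,476,6,0,0,1.435],[-14,476,6,0,0,1.435],[-14,476,6,0,0,1.435],[-14,476,6,0,0,1.435],[-14,476,6,0,0,1.435],[-14,476,6,0,0,1.435],[-14,476,6,0,0,1.435],[-14,476,6,0,0,1.435],[-14,476,6,0,0,1.435],[-14,476,6,0,0,1.435]]' 87; python3 -c "
from h import *
snap('side','s5')
im=cv2.imread('pics/s5.png');cv2.imwrite('pics/s5c.png',cv2.resize(im[120:300,210:450],None,fx=3,fy=3))
plan(.516,-.094,.122,-82.2)"
```

```text
time_s: 27.58
tcp_pos: [0.5158, -0.0943, 0.2488]
eef_rot: [180.0, 0.0, -82.1]
contact_force: [-1.0, -0.3, -0.4]
gripper_width: 0.0868
gripper_force: 0.0
pos [ 0.5159 -0.0943  0.2489] rpy [180.    0.  -82.1] j [ 11.   6. -18.  -0. -66.  -3.] t 27.6 F [ 0.4  0.1 -0.7] -> shift [ -0.2  -0.2 126.9] wz 0.002
```

View pics/s5c.png

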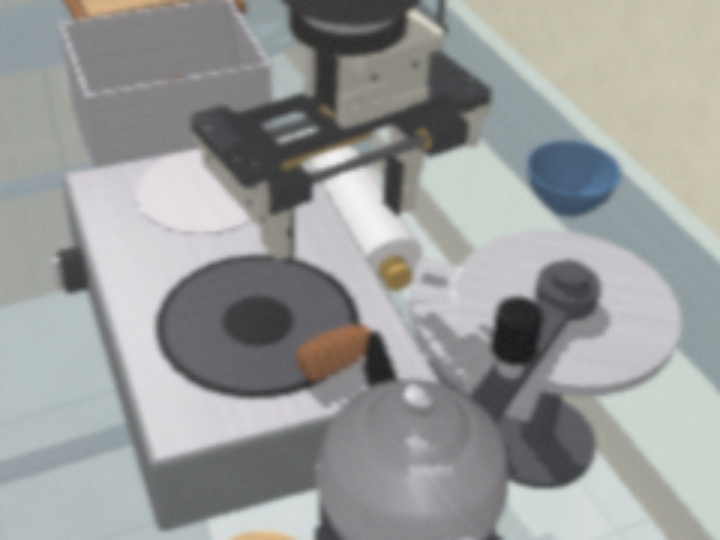

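Side view: the gripper is open along the cone's length, above the cone at crop (333,352). The body's long side runs along x, clear of the pot's handle at (380,360). I'll descend gently because of the index plate behind.

```bash
python3 -m pendant '[[0,0,50,0,0,0],[0,0,90,0,0,0],[0,0,110,0,0,0],[0,0,120,0,0,0],[0,0,124,0,0,0],[0,0,126,0,0,0],[0,0,126,0,0,0]]'; python3 -m pendant '[[0,0,0,0,0,0],[0,0,0,0,0,0],[0,0,0,0,0,0],[0,0,0,0,0,0],[0,0,0,0,0,0],[0,0,-20,0,0,0],[0,0,-60,0,0,0],[0,0,-120,0,0,0],[0,0,-120,0,0,0],[0,0,-120,0,0,0]]' 45 20;  python3 -c "
from h import *
plan(.53,.384,.25,0)"
```

```text
time_s: 28.5
tcp_pos: [0.5162, -0.0951, 0.1237]
eef_rot: [-179.9, -0.0, -82.2]
contact_force: [-0.3, 0.2, 0.6]
gripper_width: 0.0874
gripper_force: 0.0
time_s: 29.75
tcp_pos: [0.5154, -0.095, 0.2426]
eef_rot: [180.0, 0.0, -82.2]
contact_force: [-0.0, -0.6, -1.4]
gripper_width: 0.0658
gripper_force: 20.0
pos [ 0.5154 -0.095   0.2426] rpy [180.    0.  -82.2] j [ 11.   6. -18.  -0. -65.  -3.] t 29.8 F [-0.  -0.6 -1.4] -> shift [-472.7  -79.3   -7.1] wz -1.435
```

```bash
python3 -m pendant '[[-473,-79,-7,0,0,0],[-473,-79,-7,0,0,0],[-473,-79,-7,0,0,0],[-473,-79,-7,0,0,0],[-473,-79,-7,0,0,0],[-473,-79,-7,0,0,0],[-473,-79,-7,0,0,0],[-473,-79,-7,0,0,0],[-473,-79,-7,0,0,0],[-473,-79,40,0,0,0],[-473,-79,90,0,0,0],[-473,-79,90,0,0,0],[-473,-79,90,0,0,0]]'; python3 -m pendant '[[0,0,0,0,0,0],[0,0,0,0,0,0],[0,0,0,0,0,0],[0,0,-60,0,0,0],[0,0,-120,0,0,0],[0,0,-120,0,0,0]]' 85;  python3 - <<'E'
from h import *
im=snap('top','t6');pieces('t6')
c=im[150:290,130:400,::-1];cv2.imwrite("pics/t6c.png",cv2.resize(c,None,fx=2.9,fy=2.9,interpolation=cv2.INTER_CUBIC))
plan(.4944,.164,.25,-45)
E
```

```text
time_s: 31.38
tcp_pos: [0.5308, 0.3841, 0.1543]
eef_rot: [-179.9, -0.0, -82.2]
contact_force: [0.7, -0.3, 0.4]
gripper_width: 0.0661
gripper_force: 20.0
time_s: 32.12
tcp_pos: [0.5319, 0.3858, 0.2799]
eef_rot: [-179.5, 0.4, -82.2]
contact_force: [-0.2, 0.3, -0.7]
gripper_width: 0.0848
gripper_force: 0.0
pos [0.5307 0.385  0.2765] rpy [-179.8    0.2  -82.2] j [ 53.  18.   0.   0. -73. -45.] t 32.2 F [ 0.   0.1 -1.7] -> shift [214.1  66.1  25.4] wz -0.649
```

View pics/t6c.png

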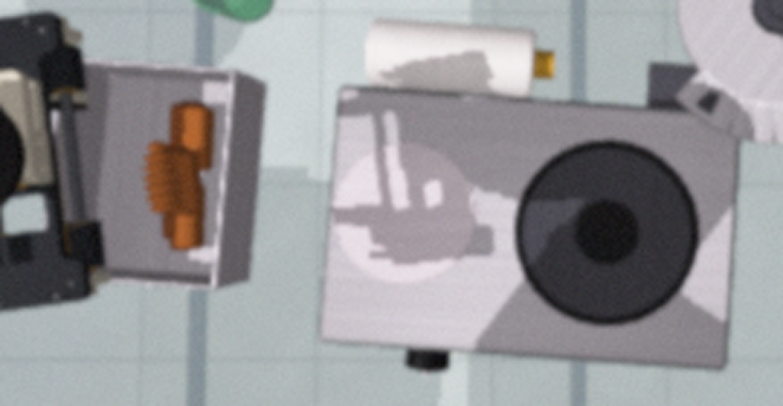

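Top crop: all pieces are in the pan around crop (180,175) and the stove is clear. The disc is centred at crop (403.5,212) and the burner at (607,232.5). Next I press on the disc with closed fingers.

```bash
python3 -m pendant '[[214,66,25,0,0,-1.435],[214,66,25,0,0,-1.435],[214,66,25,0,0,-1.435],[214,66,25,0,0,-1.435],[214,66,25,0,0,-1.435],[214,66,25,0,0,-1.435],[214,66,25,0,0,-1.435],[214,66,25,0,0,-1.435],[214,66,70,0,0,-1.435],[214,66,120,0,0,-1.435],[214,66,150,0,0,-1.435],[214,66,150,0,0,-1.435],[214,66,150,0,0,-1.435]]' 0 20; python3 - <<'E'
from h import *
print("disc",ray("top",(268.8,222.8),.088),"burner",ray("top",(339.0,229.8),.085))
plan(.4944,.163,.110,0)
E
```

```text
time_s: 33.8
tcp_pos: [0.4941, 0.1635, 0.1239]
eef_rot: [-180.0, -0.0, 0.0]
contact_force: [0.7, -0.4, 0.8]
gripper_width: 0.0006
gripper_force: 0.0
disc [0.49483472 0.16387811 0.088     ] burner [ 0.47639062 -0.02425071  0.085     ]
pos [0.4941 0.1635 0.1239] rpy [-180.   -0.    0.] j [ 40.  13. -28.   0. -49.  50.] t 33.8 F [ 0.7 -0.4  0.8] -> shift [ 0.3  0.5 13.9] wz 0.001
```

```bash
python3 -m pendant '[[0.5,0,8,0,0,0],[0.5,0,13,0,0,0],[0.5,0,16,0,0,0],[0.5,0,17,0,0,0],[0.5,0,17,0,0,0]]'; python3 -m pendant '[[0,0,1,0,0,0],[0,0,1,0,0,0],[0,0,1,0,0,0]]'
```

```text
time_s: 34.42
tcp_pos: [0.4942, 0.1632, 0.1073]
eef_rot: [-180.0, -0.0, 0.0]
contact_force: [-5.8, -1.2, 11.0]
gripper_width: 0.0006
gripper_force: 6.2
time_s: 34.8
tcp_pos: [0.4942, 0.1632, 0.1072]
eef_rot: [-180.0, -0.1, 0.1]
contact_force: [-9.2, -0.9, 23.1]
gripper_width: 0.0007
gripper_force: 11.0
```

```bash
python3 -m pendant '[[-0.5,5,-0.3,0,0,0],[-1,10,-0.3,0,0,0],[-1.5,15,-0.3,0,0,0],[-2,20,-0.3,0,0,0],[-2.5,25,-0.3,0,0,0],[-3,30,-0.3,0,0,0]]'; python3 -m pendant '[[-0.5,5,0,0,0,0],[-1,10,0,0,0,0],[-1.5,15,0,0,0,0],[-2,20,0,0,0,0],[-2.5,25,0,0,0,0],[-3,30,0,0,0,0]]'
```

```text
time_s: 35.55
tcp_pos: [0.4936, 0.1352, 0.1073]
eef_rot: [-179.8, -0.3, 0.1]
contact_force: [0.3, 3.6, 8.1]
gripper_width: 0.0007
gripper_force: 4.1
time_s: 36.3
tcp_pos: [0.4907, 0.1051, 0.1073]
eef_rot: [-179.8, -0.3, 0.1]
contact_force: [1.3, 5.5, 8.1]
gripper_width: 0.0008
gripper_force: 4.2
```

```bash
python3 -m pendant '[[0,0,0.7,0,0,0],[-0.5,5,0.7,0,0,0],[-1,10,0.7,0,0,0],[-1.5,15,0.7,0,0,0],[-2,20,0.7,0,0,0],[-2.5,25,0.7,0,0,0],[-3,30,0.7,0,0,0],[-3,30,0.7,0,0,0]]'; python3 - <<'E'
from h import *
im=snap('side','s7');cv2.imwrite('pics/s7c.png',cv2.resize(im[120:300,210:450,::-1],None,fx=3,fy=3))
plan(.476,-.0245,.1073,0)
E
```

```text
time_s: 37.3
tcp_pos: [0.4887, 0.0752, 0.1073]
eef_rot: [-179.8, -0.4, 0.1]
contact_force: [1.6, 5.0, 13.3]
gripper_width: 0.0004
gripper_force: 6.0
pos [0.4887 0.0752 0.1073] rpy [-1.798e+02 -4.000e-01  1.000e-01] j [ 32.  11. -33.   0. -45.  58.] t 37.4 F [ 2.2  4.3 12.3] -> shift [-12.8  99.7  -0.5] wz 0.002
```

View pics/s7c.png

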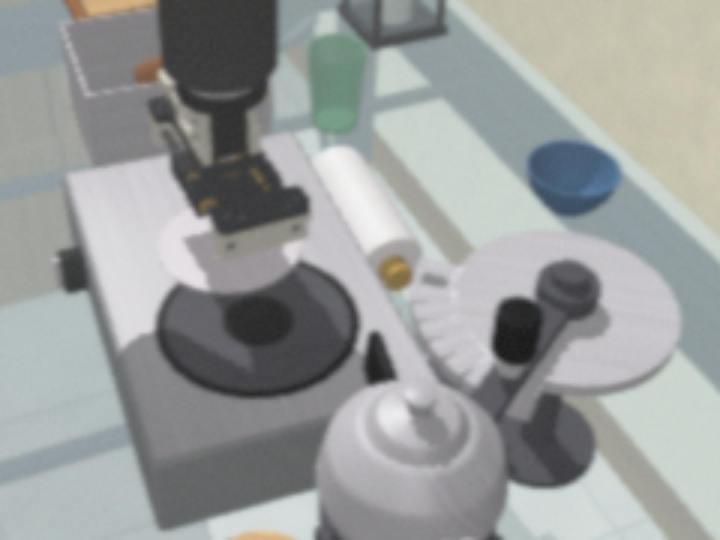

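Side crop: the disc is moving with the fingertip, its right edge at (305,250) and its lower edge at (232,292) over the burner ring. I'll continue.

```bash
python3 -c "
from h import *
print(ray('side',(287.3,201.7),.088))"; python3 -m pendant '[[-0.6,5,0.3,0,0,0],[-1.3,10,0.3,0,0,0],[-1.9,15,0.3,0,0,0],[-2.6,20,0.3,0,0,0],[-3.2,25,0.3,0,0,0],[-3.8,30,0.3,0,0,0],[-4.5,35,0.3,0,0,0],[-5.1,40,0.3,0,0,0],[-5.8,45,0.3,0,0,0],[-6.4,50,0.3,0,0,0]]';python3 -m pendant '[[-0.6,5,0.2,0,0,0],[-1.3,10,0.2,0,0,0],[-1.9,15,0.2,0,0,0],[-2.6,20,0.2,0,0,0],[-3.2,25,0.2,0,0,0],[-3.8,30,0.2,0,0,0],[-4.5,35,0.2,0,0,0],[-5.1,40,0.2,0,0,0],[-5.8,45,0.2,0,0,0],[-6.4,50,0.2,0,0,0],[-6.4,50,0.2,0,0,0]]'; python3 -c "
from h import *
plan(.476,-.0245,.1073,0)"
```

```text
[0.49054171 0.07338937 0.088     ]
time_s: 38.6
tcp_pos: [0.483, 0.0256, 0.1072]
eef_rot: [-179.8, -0.5, 0.1]
contact_force: [1.2, 8.3, 14.1]
gripper_width: 0.0005
gripper_force: 7.1
time_s: 39.98
tcp_pos: [0.477, -0.0251, 0.1072]
eef_rot: [-179.8, -0.6, 0.1]
contact_force: [1.1, 7.1, 16.0]
gripper_width: 0.0004
gripper_force: 7.8
pos [ 0.477  -0.0251  0.1072] rpy [-1.798e+02 -6.000e-01  1.000e-01] j [ 21.  10. -35.   0. -45.  69.] t 40.0 F [ 1.1  7.1 16. ] -> shift [-1.  -0.6 -0.1] wz 0.002
```

Now I'll lift off vertically, move aside and look.

```bash
python3 -m pendant '[[0,0,-2,0,0,0],[0,0,-30,0,0,0],[0,0,-90,0,0,0],[0,0,-150,0,0,0],[0,-60,-160,0,0,0],[0,-120,-160,0,0,0],[0,-180,-160,0,0,0],[0,-240,-160,0,0,0],[0,-300,-160,0,0,0],[0,-340,-160,0,0,0],[0,-340,-160,0,0,0]]'; python3 - <<'E'
from h import *
im=snap('top','t8');c=im[150:290,215:455,::-1];cv2.imwrite("pics/t8c.png",cv2.resize(c,None,fx=3.3,fy=3.3,interpolation=cv2.INTER_CUBIC))
E
```

```text
time_s: 41.35
tcp_pos: [0.4717, 0.3154, 0.263]
eef_rot: [179.9, 0.1, 0.2]
contact_force: [0.1, 0.3, -0.2]
gripper_width: 0.0005
gripper_force: 0.0
```

View pics/t8c.png

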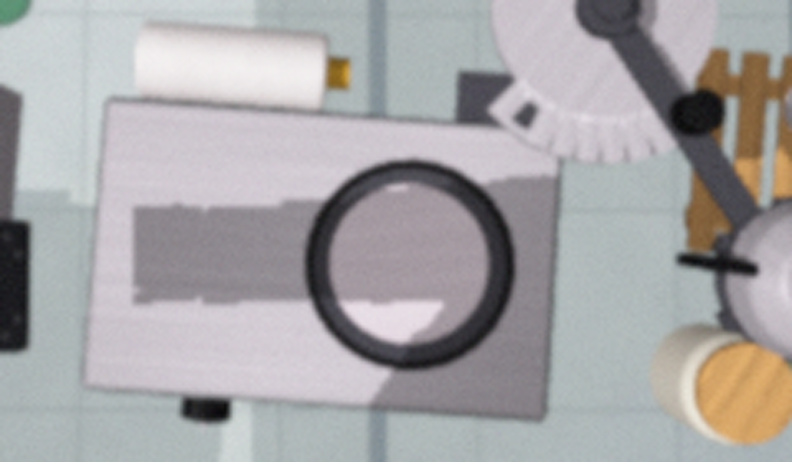

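Top crop: the disc centre (410.5,263) and ring centre (411,264) coincide to about 1 mm. The arm is still pinned clear and the knob is at crop (697,112). I'll go back to the knob.

```bash
python3 -c "
from h import *
print(ray('top',(425.9,183.6),.233))
plan(.5884,-.2226,.40,33.2)"; python3 -m pendant '[[0,0,-60,0,0,0],[0,0,-120,0,0,0],[0,0,-137,0,0,0],[0,0,-137,0,0,0]]' 60; python3 -c "
from h import *
plan(.5884,-.2226,.40,33.2)"
```

```text
[ 0.58709513 -0.21669208  0.233     ]
pos [0.4717 0.314  0.2632] rpy [1.799e+02 1.000e-01 1.000e-01] j [ 53.  10. -12.  -0. -69.  37.] t 41.4 F [ 0.7 -0.2 -0. ] -> shift [ 115.5  537.  -136.2] wz -0.577
time_s: 41.9
tcp_pos: [0.4724, 0.3125, 0.4022]
eef_rot: [-179.9, -0.1, -0.0]
contact_force: [-0.5, 0.2, -0.1]
gripper_width: 0.0347
gripper_force: 0.0
pos [0.4724 0.3125 0.4022] rpy [-1.799e+02 -1.000e-01 -0.000e+00] j [ 53.   7.   2.  -0. -86.  37.] t 41.9 F [-0.5  0.2 -0.1] -> shift [116.4 535.    1.3] wz -0.58
```

```bash
python3 -m pendant '[[116,535,1,0,0,-0.58],[116,535,1,0,0,-0.58],[116,535,1,0,0,-0.58],[116,535,1,0,0,-0.58],[116,535,1,0,0,-0.58],[116,535,1,0,0,-0.58],[116,535,1,0,0,-0.58],[116,535,1,0,0,-0.58],[116,535,1,0,0,-0.58],[116,535,1,0,0,-0.58],[116,535,1,0,0,-0.58],[116,535,1,0,0,-0.58]]' 60; python3 - <<'E'
from h import *
plan(.588,-.222,.217,33.2)
E
```

```text
time_s: 43.4
tcp_pos: [0.588, -0.2208, 0.3998]
eef_rot: [-180.0, 0.0, 33.3]
contact_force: [-0.3, 1.0, -0.1]
gripper_width: 0.0599
gripper_force: 0.0
pos [ 0.588  -0.2208  0.3998] rpy [-180.     0.    33.3] j [ -3.  13.  10.  -0. -87. 126.] t 43.4 F [-0.3  1.  -0.1] -> shift [ -0.6   1.  182.8] wz 0.002
```

```bash
python3 -m pendant '[[-0.5,1,60,0,0,0],[-0.5,1,120,0,0,0],[-0.5,1,150,0,0,0],[-0.5,1,170,0,0,0],[-0.5,1,183,0,0,0],[-0.5,1,183,0,0,0],[-0.5,1,183,0,0,0]]' 60; python3 -m pendant '[[0,0,0,0,0,0],[0,0,0,0,0,0],[0,0,0,0,0,0],[0,0,0,0,0,0],[0,0,0,0,0,0],[0,0,0,0,0,0]]' 20 30; python3 -m pendant '[[0,0,-6,0,0,0],[0,0,-12,0,0,0],[0,0,-17,0,0,0],[0,0,-17,0,0,0],[0,0,-17,0,0,0]]'; python3 -c "
from h import *
plan(.5900,-.1085,.234,-35.5)"
```

```text
time_s: 44.28
tcp_pos: [0.5891, -0.2227, 0.2184]
eef_rot: [179.9, -0.1, 33.3]
contact_force: [0.3, 0.4, -0.4]
gripper_width: 0.0599
gripper_force: 0.0
time_s: 45.02
tcp_pos: [0.5886, -0.223, 0.2174]
eef_rot: [180.0, -0.0, 33.3]
contact_force: [-1.5, 0.5, 2.4]
gripper_width: 0.0314
gripper_force: 30.0
time_s: 45.65
tcp_pos: [0.5884, -0.2228, 0.2338]
eef_rot: [-180.0, 0.0, 33.2]
contact_force: [1.1, 0.8, -6.2]
gripper_width: 0.0314
gripper_force: 30.0
pos [ 0.5884 -0.2228  0.2338] rpy [-180.     0.    33.2] j [ -3.  17.  -6.  -0. -67. 126.] t 45.6 F [ 1.1  0.8 -6.2] -> shift [ 64.  -94.7  -0.2] wz 1.2
```

```bash
python3 -m pendant '[[0.1,-5,0,0,0,0.05],[0.5,-10,0,0,0,0.1],[2,-19.9,0,0,0,0.2],[4.5,-29.6,0,0,0,0.3],[7.9,-38.9,0,0,0,0.4],[12.2,-47.9,0,0,0,0.5],[17.5,-56.5,0,0,0,0.6],[23.5,-64.4,0,0,0,0.7],[30.3,-71.7,0,0,0,0.8],[37.8,-78.3,0,0,0,0.9],[46,-84.1,0,0,0,1.0],[50.2,-86.7,0,0,0,1.05],[54.6,-89.1,0,0,0,1.1],[59.2,-91.6,0,0,0,1.15],[64,-94,0,0,0,1.2],[64,-94,0,0,0,1.2],[64,-94,0,0,0,1.2]]'; python3 -m pendant '[[0,0,4,0,0,0],[0,0,8,0,0,0],[0,0,12,0,0,0],[0,0,16.5,0,0,0],[0,0,16.5,0,0,0],[0,0,16.5,0,0,0]]'
```

```text
time_s: 47.78
tcp_pos: [0.5901, -0.1084, 0.2336]
eef_rot: [-180.0, 0.1, -35.5]
contact_force: [-0.9, 5.5, -6.1]
gripper_width: 0.0313
gripper_force: 30.0
time_s: 48.52
tcp_pos: [0.5904, -0.1081, 0.2175]
eef_rot: [-179.9, 0.1, -35.5]
contact_force: [-0.5, 7.8, -4.8]
gripper_width: 0.0315
gripper_force: 30.0
```

```bash
python3 -m pendant '[[0,0,0,0,0,0],[0,0,0,0,0,0],[0,0,0,0,0,0],[0,0,0,0,0,0],[0,0,-60,0,0,0],[0,0,-120,0,0,0],[0,0,-183,0,0,0],[-300,-250,-183,0,0,0],[-300,-250,-183,0,0,0],[-300,-250,-183,0,0,0],[-300,-250,-183,0,0,0],[-300,-250,-183,0,0,0],[-300,-250,-183,0,0,0],[-300,-250,-183,0,0,0],[-300,-250,-183,0,0,0]]' 70; python3 - <<'E'
from h import *
a=snap('top','t9');b=snap('side','s9')
c=np.hstack([cv2.resize(a[130:290,215:455],(400,267)),cv2.resize(b[110:300,200:460],(400,292))[:267]]);
# align check: compare with the start pictures around arm/knob/pot
for n,f in(("top",a),("side",b)):
    o=cv2.imread(f"pics/{n}0.png")[:,:,::-1]; bx=(slice(135,205),slice(360,420)) if n=="top" else (slice(180,240),slice(330,430))
    A=cv2.cvtColor(np.ascontiguousarray(o[bx]),cv2.COLOR_RGB2GRAY).astype(np.float32);B=cv2.cvtColor(np.ascontiguousarray(f[bx]),cv2.COLOR_RGB2GRAY).astype(np.float32)
    print(n,cv2.phaseCorrelate(A,B),np.abs(A-B).mean())
cv2.imwrite("pics/c9.png",cv2.resize(c,None,fx=1,fy=1)[:,:,::-1]); print(r.get_state()["tcp_pos"])
E
```

```text
time_s: 50.4
tcp_pos: [0.4913, 0.2693, 0.4005]
eef_rot: [180.0, -0.0, -35.4]
contact_force: [-0.5, -1.0, -0.6]
gripper_width: 0.0698
gripper_force: 0.0
top ((0.28443627624346135, 0.14923922883021135), 0.8294970821451257) 14.445238
side ((-0.031423623930933786, 0.21932184582367498), 0.8057602030436198) 4.7268333
[0.49177814 0.2678037  0.40080818]
```

View pics/c9.png

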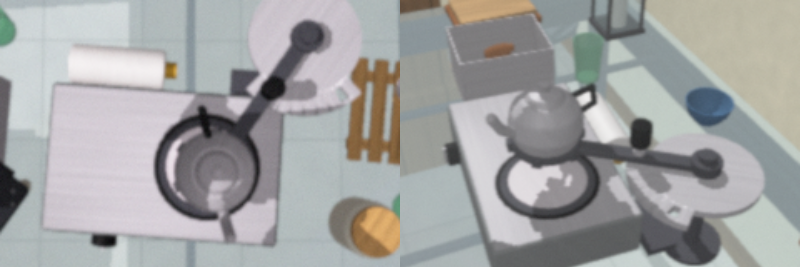

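The pot is back over the burner and upright. The knob matches its start position to within 0.3 px in both cameras, so the pin is home, and the disc is centred in its ring. I'll hand it in.

```bash
python3 -m pendant '[[0,0,0,0,0,0],[0,0,0,0,0,0],[0,0,0,0,0,0],[0,0,0,0,0,0]]'; python3 -c "
from h import *
print(r.close_job())"
```

```text
time_s: 51.0
tcp_pos: [0.4916, 0.2683, 0.4007]
eef_rot: [-180.0, -0.0, -35.5]
contact_force: [0.7, -0.4, -0.1]
gripper_width: 0.0698
gripper_force: 0.0
the job is handed in; nothing more can be done
None
```

The job is handed in at about 51 s, with no verdict returned: by the cameras, all four pieces present (three bark, one cone) are in the pan, the disc is within about 1 mm of the burner centre, and the teapot is upright over the burner with the pin home in its first hole.

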